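# Tighten the steriliser's hand wheel by one turn

## Robot

A 6-joint arm with a two-finger parallel gripper is mounted at the origin on the work surface. World frame = base frame: x ahead of the robot, y to its left, z up, the work surface at z = 0. Lengths are in mm, angles in rad, forces in N, time in s.
With the tool pointing down it reaches from about 275 to 750 mm from the base axis. Payload 10.2 kg.
Tool frame: the origin (TCP) lies midway between the tips of the shut fingers; the grasp point (between the pads) lies 19 mm behind it; z points along the fingers, y is the line along which they close (so a half turn about z gives the same grasp; the last joint's range is limited). The gripper opens to 88 mm and grips with 3 to 60 N. Pads are 18 mm wide; open, the fingers measure 123 mm over their backs; the gripper's body (75 mm by 187 mm) begins 45 mm behind the grasp point.
Start: joints at [1.084, 0.313, 1.498, -0, 1.331, -0.223], TCP at [136.907, 506.841, 238.72] pointing down, gripper open.
Joint ranges: [-2.94, 2.94], [-0.97, 2.17], [0.19, 2.56], [-1.23, 4.37], [0.02, 3.11], [-2.88, 2.88]. Speed limits (rad/s): [2.39, 2.39, 3.01, 3.14, 3.14, 3.14].

## Interface

Orientations are given as a rotation vector (axis times angle).
In Python, from rig import observe, grab_frame, hand_in, cut_out gives the robot as it stands.
- The arm moves only by the tool carry_out, never from a script. Its argument "commands" is a list of rows, each an object with "travel": the shift along the world's x, y, z in mm, a list of three; "turn": the turn about the world's z in rad. In form: [{"travel": [x, y, z], "turn": turn}, ...]. A call has 1 to 10 rows; each row is the pose to reach, as a shift and turn from the pose commanded when the call began; what a row does not reach only later rows make up. A row lasts 1/10 s, in which the tool goes at most 50 mm and 8.59 degrees, less where a joint would pass 70% of its speed; a pose out of reach is approached as far as the arm can. A call with a gripper value outside its range is refused whole. "jaw" is the gripper command: -1 is shut, 1 is fully open, values between are in proportion, set as the call begins (left out, the last holds). The fingers move at their own pace and stop on an object; the grip force is fixed at half the most. Time passes only in rows, so rows that repeat a pose let the fingers close. It gives the time, the measured TCP pose, the force, the opening and the grip force at its end, in the units of the state.
- observe(): the state, without advancing time (a new reading comes with each control period).
- grab_frame(name): name is "scene" or "top" or "wrist"; returns a dict with "img" (420x560x3 uint8, red, green, blue), "depth" (420x560 float32, mm along the optical axis (not along the pixel's ray), 0 where there is no reading), "mtx" (3x3 intrinsics, pixels), "k1" (the pictures are not rectified: a ray, as slopes to the right and down, at radius r is drawn at 1 + k1 r^2 times it, then the intrinsics apply), "rvec" (rotation vector, rad) and "tvec" (3), from world to camera coordinates, as OpenCV has them; the wrist camera has in their place "hand_eye" (4x4, takes a point from camera to tool coordinates, whose origin is the TCP and whose axes are the flange's). Camera axes: x right, y down, z forward; pixel columns grow to the right and rows downward; lengths in mm; the calibration is good to about 2 mm. A picture is of the moment at which its call begins: read the wrist's pose just before it.
- hand_in(): hands the job in; it is judged then, once.
Trained networks look in a picture, given as the dict that the camera call returned (one of the last four; its "shot" number tells which), for a name from the list of things; names that differ only in an ending like _2 or _b are one class to them, and where a whole thing is asked for, a point or a joint stands for the part that bears it (a point fixed in the world has none). Each returns a list of dicts, best first, with "conf" (0 to 1); they miss things now and then, are a little off and sometimes report something else, mostly with a low value. They report only what shows in the picture. A call takes as long as a camera call.
- cut_out(label, picture): "region" (420x560 bool, what is visible of it) and "point" ([column, row] in pixels, amid what is visible of it).
The state is a dict: "t": time; "q": joint angles; "joint_velocities": joint speeds; "tau": joint torques, N m; "position": TCP position; "tool_rot": TCP orientation; "force": force on the tool from outside, world axes, zero at the start; "moment": the same for the moment, N m; "opening": finger opening in mm; "finger_force": force on a finger pad.
Only numpy, scipy, OpenCV 4.12 (cv2) and the standard library are available. Lean on these libraries where they do the work, as an engineer would, in place of code of your own. Each camera call takes 0.05 s, during which the arm holds its last target. There are 200 camera calls.

## Task

The lid of the top-loading steriliser is shut and its hand wheel is only finger-tight. With your fingertips, push the wheel's red spoke handle clockwise (seen from above) through exactly one full turn, so that the red handle stops where it began, without gripping it. Leave the things standing on the steriliser where they are, and finish with the hand clear.

Things in the scene. Friction and masses are not known exactly. Their poses are not given: they have to be found in the camera images.
- steriliser: white floor-standing cabinet with a flat steel deck, 460 mm deep (x) by 620 mm wide (y), in front of the bench; fixed. Origin: centre of the deck's top face, 40 mm above the work surface; z up, -x side towards the robot. On the deck: round lid 360 mm across, dome 88 mm high; gauge at y +145 mm and safety valve at y -145 mm, both 101 mm high; hand wheel over the middle, on a vertical axis.
- beam_top (a point): middle of the upper face of the round boss (72 mm across) of the lid's grey clamping beam, 129 mm above the deck, under the wheel. The beam runs along the steriliser's x, 46 mm wide, 450 mm over its end posts; its upper face lies 13 mm below this point, the far post's top 7 mm below. Fixed; z up.
- wheel_centre (a point): point on the hand wheel's vertical axis, at the height of the spokes' centre lines, 155 mm above the deck. Dark hub 60 mm across to 14 mm above this point, spindle 25 mm across to 41 mm above it. Three level spokes 120 degrees apart, 14 mm rods, each with a round grip 60 mm long along the spoke, 50 to 110 mm from the axis, up to 26 mm thick: one red, two black. z up; turns with the wheel.
- red_handle: the red grip of the marked spoke: 60 mm long, 19 mm thick at its inner end to 26 mm near its outer end, level, along the spoke. Origin: the middle of the grip, on its centre line, 80 mm from the wheel's axis. It goes round with the wheel at constant height, and is a sleeve that can roll about its own centre line.
- wheel (a joint): angle of the hand wheel in rad; it grows as the wheel turns clockwise seen from above (tightening), one turn = 6.283. At 0 the red spoke points along the steriliser's -x axis. It starts anywhere from -2 to 2, stays where it is left, and is stiff: about 0.7 N m, or 8 to 9 N at the middle of the handle. Its stops lie at -2.6 and 12.
- rinse_bottle: white plastic bottle with a red cap, 68 mm across, 165 mm tall, loose on the deck to one side of the lid. Origin: centre of its underside; z up.
- specimen_cup: amber specimen cup with a red screw cap, 65 mm across, 69 mm tall, loose on the deck beside the lid. Origin: centre of its underside; z up.
- tape_roll: flat roll of pale indicator tape, 90 mm outside, 68 mm bore, 20 mm tall, lying loose on the deck beside the lid. Origin: centre of its underside; z up.

How it is judged:
By the outcome, as a careful person would: the job done as asked, in the order asked, and still so for the second after the job is handed in, with the robot touching nothing.
It also fails if it takes over 64 s, if anything falls off the work surface, if the arm or the gripper's body presses on something with over 40 N, if the wrist force passes 120 N, or if a joint passes its speed limit or range.

## Working session

There is one attempt and no reset: what is moved stays moved. The work goes in short steps, Python scripts to look and compute and a tool call to move; the robot and the scene stay as the last step left them, time stands still between calls to the robot, and variables do not carry over. Pictures are saved under pics/ and viewed, at most 10 in all, crops included, and the job is handed in when it is done.

Besides the shell and the picture viewer there is one more tool, called after "Call:" as a command line: name --argument value ..., lists and objects as JSON in quotes. carry_out: Moves the arm, as the interface text tells. Its arguments: {"type":"object","properties":{"commands":{"type":"array","items":{"type":"object","properties":{"travel":{"type":"array","items":{"type":"number"}},"turn":{"type":"number"}}}},"jaw":{"type":"number"}},"required":["commands"]}

```bash
mkdir -p pics; ls
cat > h.py <<'E'
import numpy as np, cv2
from rig import observe, grab_frame, hand_in, cut_out
def Rt(f):
    return cv2.Rodrigues(np.array(f["rvec"],float))[0], np.array(f["tvec"],float).ravel()
def cloud(f):
    K=np.array(f["mtx"]);k1=f["k1"]
    k1=float(np.ravel(k1)[0])
    v,u=np.mgrid[0:420,0:560].astype(np.float32)
    pts=np.stack([u.ravel(),v.ravel()],1).reshape(-1,1,2).astype(np.float64)
    n=cv2.undistortPoints(pts,K,np.array([k1,0,0,0.])).reshape(420,560,2)
    d=f["depth"].astype(float)
    P=np.dstack([n*d[...,None],d])
    R,t=Rt(f)
    P=(P-t)@R
    P[d<=0]=np.nan
    return P
def save(f,n): cv2.imwrite("pics/"+n,cv2.cvtColor(f["img"],cv2.COLOR_RGB2BGR))
E
python3 - <<'E'
from h import *
s=observe();print({k:np.round(s[k],3).tolist() for k in s})
for c in("scene","top"):
    f=grab_frame(c);save(f,c+"0.png");P=cloud(f);print(c,f["k1"],np.round((-Rt(f)[0].T@Rt(f)[1])))
    for l in("steriliser","red_handle","wheel_centre","wheel","rinse_bottle","specimen_cup","tape_roll"):
        for r in cut_out(l,f)[:2]:
            q=P[r["region"]];q=q[~np.isnan(q[:,0])]
            print(l,round(r["conf"],2),np.round(r["point"]),len(q),np.round(np.median(q,0)),np.round(np.percentile(q,[3,97],axis=0)).tolist() if len(q) else 0)
a=cv2.imread("pics/scene0.png");b=cv2.imread("pics/top0.png")
cv2.imwrite("pics/both.png",cv2.resize(np.vstack([a,b]),(400,600)))
E
```

```text
pics
{'t': 0.0, 'q': [1.084, 0.313, 1.498, 0.0, 1.331, -0.223], 'joint_velocities': [-0.0, -0.0, 0.001, 0.001, 0.0, 0.0], 'tau': [-0.001, -40.222, -25.227, 0.069, 0.035, -0.0], 'position': [136.774, 506.607, 238.15], 'tool_rot': [-0.413, -3.114, 0.002], 'force': [-0.136, -0.556, -0.304], 'moment': [0.065, -0.028, 0.06], 'finger_force': 0.0, 'opening': 88.044}
scene 0.02194668486628364 [1022.  551. 1083.]
steriliser 0.73 [292. 278.] 39688 [622. 199.  40.] [[344.0, -171.0, -507.0], [802.0, 429.0, 178.0]]
red_handle 0.57 [274. 190.] 131 [531.  28. 203.] [[519.0, 4.0, 194.0], [539.0, 53.0, 208.0]]
wheel_centre 0.58 [284. 216.] 1062 [540. 125. 202.] [[477.0, 15.0, 178.0], [644.0, 178.0, 209.0]]
wheel 0.59 [288. 213.] 1076 [543. 126. 201.] [[477.0, 11.0, 174.0], [645.0, 178.0, 209.0]]
rinse_bottle 0.67 [216. 189.] 983 [ 609. -134.  131.] [[574.0, -171.0, 39.0], [630.0, -119.0, 204.0]]
specimen_cup 0.72 [297. 342.] 776 [751. 319. 107.] [[717.0, 288.0, 41.0], [775.0, 344.0, 111.0]]
tape_roll 0.58 [391. 296.] 614 [456. 381.  57.] [[415.0, 337.0, 38.0], [498.0, 419.0, 62.0]]
top -0.10156617583517621 [ 383.   62. 1099.]
steriliser 0.66 [267. 224.] 34576 [520.  91.  42.] [[313.0, -206.0, -47.0], [761.0, 398.0, 201.0]]
steriliser 0.46 [360. 194.] 696 [ 584. -143.  152.] [[561.0, -175.0, 57.0], [617.0, -122.0, 206.0]]
red_handle 0.73 [298. 219.] 198 [524.  26. 206.] [[512.0, 2.0, 199.0], [536.0, 52.0, 209.0]]
wheel_centre 0.96 [259. 212.] 1260 [531. 115. 204.] [[472.0, 5.0, 177.0], [634.0, 173.0, 210.0]]
wheel 0.62 [255. 212.] 1317 [531. 115. 204.] [[472.0, 7.0, 131.0], [636.0, 174.0, 210.0]]
rinse_bottle 0.97 [360. 193.] 702 [ 585. -143.  152.] [[562.0, -177.0, 59.0], [622.0, -122.0, 206.0]]
specimen_cup 0.86 [189. 146.] 606 [741. 309. 108.] [[716.0, 284.0, 39.0], [784.0, 344.0, 112.0]]
tape_roll 0.94 [176. 259.] 400 [452. 369.  59.] [[413.0, 332.0, 44.0], [493.0, 415.0, 63.0]]
```

View pics/both.png

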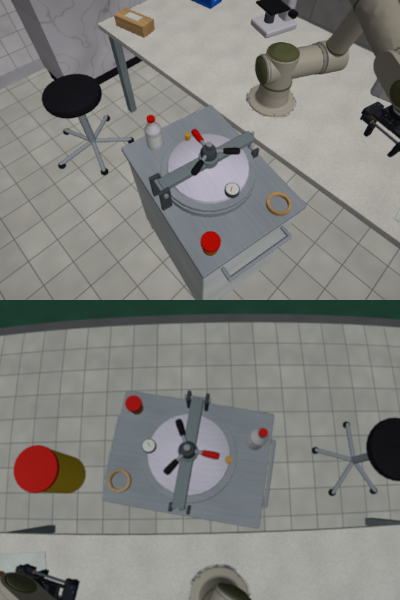

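Run:
```python
from h import *
from scipy.optimize import least_squares
# hub/spindle top and wheel points by height
A=[]
for c in("top","scene"):
    f=grab_frame(c);P=cloud(f)
    r=cut_out("wheel_centre",f)[0]["region"]
    q=P[cv2.dilate(r.astype(np.uint8),np.ones((9,9)))>0];q=q[np.isfinite(q[:,0])]
    hi=q[q[:,2]>222];print(c,"spindle",len(hi),np.round(np.median(hi,0),1), np.round(np.percentile(hi,[5,95],axis=0)).tolist())
    m=q[(q[:,2]>195)&(q[:,2]<213)]
    A.append(m)
    def res(p):
        o=[]
        d=m[:,:2]-p[:2]
        ang=np.arctan2(d[:,1],d[:,0]);rad=np.hypot(*d.T)
        k=np.sin(np.arctan2(np.sin(3*(ang-p[2])),np.cos(3*(ang-p[2])))/3)*rad
        return k
    best=min((least_squares(res,[550,105,a],loss="soft_l1",f_scale=5) for a in(-1,-1.5,-2)),key=lambda s:s.cost)
    print(c,len(m),np.round(best.x,3),best.cost/len(m))
    R,t=Rt(f);K=np.array(f["mtx"])
    for x in([best.x[0],best.x[1],236],[best.x[0],best.x[1],195]):
        print(np.round(cv2.projectPoints(np.array([x]),np.array(f["rvec"],float),t,K,np.array([f["k1"],0,0,0.]))[0].ravel()))
```

```text
top spindle 98 [543.8 104.5 234.5] [[534.0, 94.0, 227.0], [554.0, 114.0, 238.0]]
top 1175 [543.291 104.055  -8.094] 18.86633285729092
[261. 206.]
[262. 209.]
scene spindle 68 [549.9 109.5 231.8] [[538.0, 96.0, 224.0], [556.0, 116.0, 237.0]]
scene 898 [548.91  108.359  -1.808] 16.354235318771092
[292. 203.]
[292. 213.]
```

The pictures show the steriliser in front of the robot. In the top view the wheel hub is near (262,208) px. The red handle points right (-y), near (298,219) px, and the bottle stands on that side. I'll shut the jaw, rise, and travel above the gap counterclockwise of the red handle.

Call:
carry_out --jaw -1 --commands '[{"travel":[0,0,40],"turn":0},{"travel":[20,-20,62],"turn":0},{"travel":[423,-491,62],"turn":0},{"travel":[423,-491,62],"turn":0},{"travel":[423,-491,62],"turn":0},{"travel":[423,-491,62],"turn":0},{"travel":[423,-491,62],"turn":0},{"travel":[423,-491,62],"turn":0},{"travel":[423,-491,62],"turn":0},{"travel":[423,-491,62],"turn":0}]'

```text
t: 2.0
position: [418.0, 181.0, 301.0]
tool_rot: [0.413, 3.114, 0.0]
force: [0.3, 0.9, -0.1]
opening: 10.7
finger_force: 0.0
```

Call:
carry_out --commands '[{"travel":[0,0,0],"turn":0},{"travel":[0,0,0],"turn":0}]'

```text
t: 2.2
position: [417.2, 182.4, 300.6]
tool_rot: [-0.416, -3.113, -0.0]
force: [0.3, 0.3, 0.3]
opening: 0.6
finger_force: 0.0
```

Run:
```python
from h import *
s=observe();print({k:np.round(s[k],3).tolist() for k in s})
f=grab_frame("wrist");save(f,"w0.png");g=grab_frame("scene");save(g,"s1.png")
print(np.round(f["hand_eye"],2).tolist())
a=cv2.imread("pics/w0.png");b=cv2.imread("pics/s1.png")[80:360,150:430]
cv2.imwrite("pics/b2.png",np.hstack([cv2.resize(a,(400,300)),cv2.resize(b,(300,300))]))
```

```text
{'t': 2.2, 'q': [0.154, 0.116, 1.581, 0.0, 1.445, -1.151], 'joint_velocities': [0.049, -0.017, 0.009, 0.003, 0.002, 0.006], 'tau': [-2.196, -30.743, -26.315, -0.083, 0.02, -0.108], 'position': [417.22, 182.368, 300.585], 'tool_rot': [-0.416, -3.113, -0.0], 'force': [0.264, 0.263, 0.259], 'moment': [0.021, 0.037, 0.004], 'finger_force': 0.0, 'opening': 0.566}
[[-0.0, -0.95, -0.32, 83.91], [1.0, -0.0, -0.0, -0.74], [-0.0, -0.32, 0.95, -146.52], [0.0, 0.0, 0.0, 1.0]]
```

View pics/b2.png

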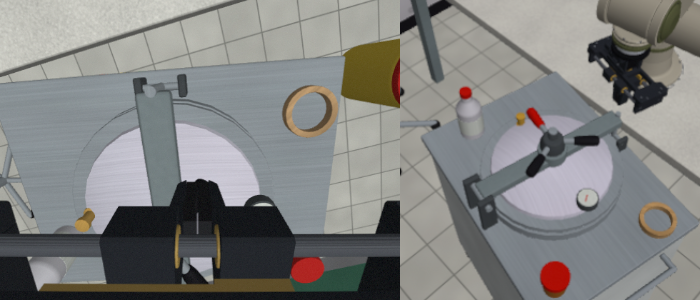

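Call:
carry_out --commands '[{"travel":[143,-166,0],"turn":0},{"travel":[143,-166,0],"turn":0},{"travel":[143,-166,0],"turn":0},{"travel":[143,-166,0],"turn":0},{"travel":[143,-166,0],"turn":0},{"travel":[143,-166,0],"turn":0},{"travel":[143,-166,0],"turn":0},{"travel":[143,-166,0],"turn":0}]'

```text
t: 3.1
position: [559.3, 18.7, 301.2]
tool_rot: [0.41, 3.114, 0.0]
force: [-1.0, 0.6, 0.3]
opening: 0.5
finger_force: 0.0
```

```bash
cat >> h.py <<'E'
def wcloud(f,s):
    f=dict(f);H=np.array(f["hand_eye"]);T=np.eye(4);T[:3,:3]=cv2.Rodrigues(np.array(s["tool_rot"],float))[0];T[:3,3]=s["position"]
    W=np.linalg.inv(T@H);f["rvec"]=cv2.Rodrigues(W[:3,:3])[0];f["tvec"]=W[:3,3]
    return cloud(f)
E
python3 - <<'E'
from h import *
s=observe();print({k:np.round(s[k],3).tolist() for k in ("q","position","force","opening")})
f=grab_frame("wrist");save(f,"w1.png");P=wcloud(f,s)
g=grab_frame("scene");save(g,"s2.png")
for l in("red_handle","wheel_centre"):
    for r in cut_out(l,f)[:1]:
        q=P[r["region"]];q=q[np.isfinite(q[:,0])];print(l,r["conf"],len(q),np.round(np.median(q,0)),np.round(np.percentile(q,[3,97],axis=0)).tolist())
        if l=="red_handle":
            m=q.mean(0);print(m,np.linalg.svd((q-m)[:,:2],full_matrices=0)[2][0])
        hi=q[q[:,2]>228];print("spindle",len(hi),np.median(hi,0) if len(hi) else 0)
a=cv2.imread("pics/w1.png");b=cv2.imread("pics/s2.png")[80:360,150:430]
cv2.imwrite("pics/b3.png",np.hstack([cv2.resize(a,(400,300)),cv2.resize(b,(300,300))]))
E
```

```text
{'q': [-0.176, 0.356, 1.277, 0.0, 1.508, -1.485], 'position': [559.285, 18.691, 301.181], 'force': [-1.045, 0.646, 0.296], 'opening': 0.454}
red_handle 0.86 2203 [522.  26. 205.] [[509.0, 0.0, 198.0], [535.0, 53.0, 208.0]]
[521.70016447  26.25743136 204.39436708] [-0.24817546 -0.9687151 ]
spindle 0 0
wheel_centre 0.67 11827 [523. 114. 205.] [[467.0, 8.0, 182.0], [634.0, 173.0, 210.0]]
spindle 2 [531.87407985 109.60807462 230.86565657]
```

View pics/b3.png

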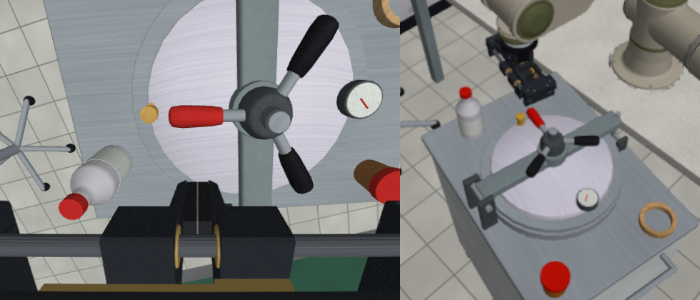

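The wrist view shows the red handle at about (195,116) px with a clear gap below it, where the finger will go. Descend, then nudge towards contact.

Call:
carry_out --commands '[{"travel":[0,0,-40],"turn":0},{"travel":[0,0,-80],"turn":0},{"travel":[0,0,-105],"turn":0},{"travel":[0,0,-118],"turn":0},{"travel":[0,0,-118],"turn":0},{"travel":[0,0,-118],"turn":0}]'

```text
t: 3.9
position: [560.5, 16.9, 184.1]
tool_rot: [0.413, 3.112, -0.0]
force: [-0.4, 0.0, 0.7]
opening: 0.6
finger_force: 0.0
```

Call:
carry_out --commands '[{"travel":[-3,1,0],"turn":0},{"travel":[-6,2,0],"turn":0},{"travel":[-8,2,0],"turn":0},{"travel":[-8,2,0],"turn":0}]'

```text
t: 4.3
position: [551.8, 18.9, 183.1]
tool_rot: [0.413, 3.114, -0.0]
force: [0.1, -0.9, 0.2]
opening: 0.3
finger_force: 0.0
```

Call:
carry_out --commands '[{"travel":[-2,0,0],"turn":0},{"travel":[-2,0,0],"turn":0}]'

```text
t: 4.5
position: [549.8, 18.9, 182.8]
tool_rot: [0.413, 3.114, -0.0]
force: [-0.3, -0.3, 0.0]
opening: 0.7
finger_force: 0.0
```

Call:
carry_out --commands '[{"travel":[-2,0,0],"turn":0},{"travel":[-2,0,0],"turn":0}]'

```text
t: 4.7
position: [547.8, 18.9, 182.7]
tool_rot: [-0.413, -3.114, 0.0]
force: [0.4, -0.8, 0.1]
opening: 0.3
finger_force: 0.0
```

```bash
cat > path.py <<'E'
import sys
from h import *
C=np.array([546.5,106.5]);r=85
def tcp(phi,tool,extra=0):
    p=np.radians(phi);u=np.array([np.cos(p),np.sin(p)]);n=np.array([-u[1],u[0]])
    return C+r*u+n*(9*abs(n@tool[:2,0])+17.5*abs(n@tool[:2,1])+12+extra)
if __name__=="__main__":
    s=observe();R=cv2.Rodrigues(np.array(s["tool_rot"],float))[0]
    cur=np.array(s["position"])
    a0,step,n=map(float,sys.argv[1:4])
    ex=float(sys.argv[4]) if len(sys.argv)>4 else 0
    print("now",cur.round(1),"force",np.round(s["force"],1),"handle angle if touching:",min(np.arange(-480,-90,.5),key=lambda a:np.linalg.norm(tcp(a,R,ex)-cur[:2])))
    base=None
    cmd=tcp(a0,R,ex)
    for i in range(1,int(n)+1):
        q=tcp(a0-step*i,R,ex); 
        if (i-1)%10==0: base=cmd; print("-- call, ends at",a0-step*min(i+9,n))
        print((q-base).round().astype(int).tolist(),end=" ")
        if i%10==0:
            cmd=base+(q-base).round();print()
E
python3 path.py -104 4 90
```

```text
now [547.8  18.9 182.7] force [ 0.4 -0.8  0.1] handle angle if touching: -463.5
-- call, ends at -144.0
[-6, 0] [-11, 0] [-16, 1] [-21, 1] [-26, 3] [-31, 4] [-36, 6] [-41, 8] [-46, 10] [-51, 13] 
-- call, ends at -184.0
[-5, 4] [-10, 7] [-14, 12] [-18, 16] [-22, 21] [-26, 26] [-29, 31] [-32, 37] [-34, 43] [-36, 50] 
-- call, ends at -224.0
[-2, 6] [-3, 13] [-3, 20] [-3, 25] [-3, 31] [-3, 37] [-2, 43] [0, 49] [1, 55] [4, 61] 
-- call, ends at -264.0
[3, 6] [6, 11] [10, 17] [14, 22] [18, 27] [23, 31] [29, 35] [35, 39] [41, 43] [47, 45] 
-- call, ends at -304.0
[7, 3] [14, 4] [21, 6] [28, 6] [36, 6] [41, 6] [46, 6] [51, 6] [57, 5] [62, 4] 
-- call, ends at -344.0
[5, -2] [10, -3] [15, -6] [20, -8] [25, -11] [30, -14] [34, -18] [39, -22] [43, -27] [47, -32] 
-- call, ends at -384.0
[3, -5] [7, -10] [9, -16] [12, -22] [14, -28] [15, -35] [16, -42] [17, -48] [17, -54] [17, -60] 
-- call, ends at -424.0
[-1, -6] [-1, -12] [-3, -18] [-5, -24] [-7, -30] [-10, -35] [-13, -41] [-17, -46] [-21, -52] [-26, -56] 
-- call, ends at -464.0
[-5, -5] [-10, -9] [-16, -13] [-22, -16] [-29, -19] [-35, -21] [-42, -23] [-49, -24] [-57, -25] [-64, -25]
```

Call:
carry_out --commands '[{"travel":[-6,0,0],"turn":0},{"travel":[-11,0,0],"turn":0},{"travel":[-16,1,0],"turn":0},{"travel":[-21,1,0],"turn":0},{"travel":[-26,3,0],"turn":0},{"travel":[-31,4,0],"turn":0},{"travel":[-36,6,0],"turn":0},{"travel":[-41,8,0],"turn":0},{"travel":[-46,10,0],"turn":0},{"travel":[-51,13,0],"turn":0}]'

```text
t: 5.7
position: [499.3, 31.5, 184.0]
tool_rot: [0.413, 3.106, 0.0]
force: [12.4, -1.2, -0.8]
opening: 0.6
finger_force: 4.9
```

Run:
```python
from h import *
s=observe();print({k:np.round(s[k],2).tolist() for k in ("q","position","force","moment")})
f=grab_frame("wrist");save(f,"w2.png");P=wcloud(f,s)
g=grab_frame("scene");save(g,"s3.png");G=cloud(g)
for F,Q in((f,P),(g,G)):
    for r in cut_out("red_handle",F)[:1]:
        q=Q[r["region"]];q=q[np.isfinite(q[:,0])];m=q.mean(0);print(r["conf"],len(q),m, np.degrees(np.arctan2(m[1]-106.5,m[0]-546.5)))
a=cv2.imread("pics/w2.png");b=cv2.imread("pics/s3.png")[80:360,150:430]
cv2.imwrite("pics/b4.png",np.hstack([cv2.resize(a,(400,300)),cv2.resize(b,(300,300))]))
```

```text
{'q': [-0.17, 0.31, 1.66, 0.0, 1.17, -1.48], 'position': [499.32, 31.46, 184.03], 'force': [12.38, -1.16, -0.77], 'moment': [-0.22, -1.95, -0.19]}
0.86 6382 [476.50645204  51.69739321 204.34182794] -141.94024410316516
```

View pics/b4.png

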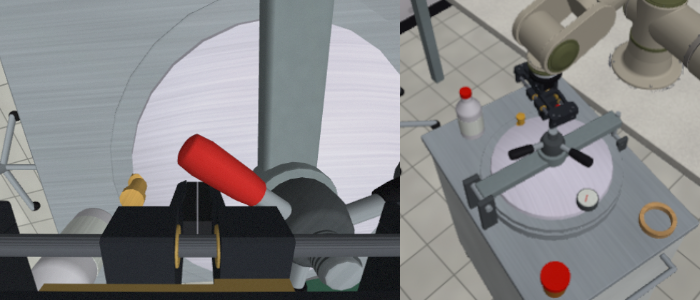

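The wrist view shows the fingertip bearing on the red handle's flank, and the handle has turned about 38°. Continue round the circle.

Call:
carry_out --commands '[{"travel":[-5,4,0],"turn":0},{"travel":[-10,7,0],"turn":0},{"travel":[-14,12,0],"turn":0},{"travel":[-18,16,0],"turn":0},{"travel":[-22,21,0],"turn":0},{"travel":[-26,26,0],"turn":0},{"travel":[-29,31,0],"turn":0},{"travel":[-32,37,0],"turn":0},{"travel":[-34,43,0],"turn":0},{"travel":[-36,50,0],"turn":0}]'

```text
t: 6.9
position: [462.7, 80.6, 183.8]
tool_rot: [0.413, 3.108, -0.003]
force: [6.5, -8.5, 1.1]
opening: 0.4
finger_force: 4.4
```

Call:
carry_out --commands '[{"travel":[-2,6,0],"turn":0},{"travel":[-3,13,0],"turn":0},{"travel":[-3,20,0],"turn":0},{"travel":[-3,25,0],"turn":0},{"travel":[-3,31,0],"turn":0},{"travel":[-3,37,0],"turn":0},{"travel":[-2,43,0],"turn":0},{"travel":[0,49,0],"turn":0},{"travel":[1,55,0],"turn":0},{"travel":[4,61,0],"turn":0}]'

```text
t: 7.9
position: [465.0, 141.3, 182.9]
tool_rot: [0.414, 3.113, -0.006]
force: [-1.0, -11.0, 1.1]
opening: 0.5
finger_force: 4.7
```

```bash
python3 path.py -224 4 1
python3 - <<'E'
from h import *
s=observe();print({k:np.round(s[k],2).tolist() for k in ("q","position","force","moment")})
for c in("wrist","scene","top"):
    f=grab_frame(c);Q=wcloud(f,s) if c=="wrist" else cloud(f);save(f,c+"5.png")
    for r in cut_out("red_handle",f)[:1]:
        q=Q[r["region"]];q=q[np.isfinite(q[:,0])];m=q.mean(0);print(c,r["conf"],len(q),m, np.degrees(np.arctan2(m[1]-106.5,m[0]-546.5)))
E
```

```text
now [465.  141.3 182.9] force [ -1.  -11.    1.1] handle angle if touching: -223.5
-- call, ends at -228.0
[3, 6] {'q': [0.06, 0.28, 1.69, -0.0, 1.17, -1.25], 'position': [465.02, 141.3, 182.91], 'force': [-1.02, -10.99, 1.14], 'moment': [-1.79, 0.09, -0.19]}
wrist 0.6 1546 [466.01065798 173.172026   200.43259673] 140.36390582066244
scene 0.71 215 [493.19052812 162.53382405 198.46096467] 133.57273743339508
```

Call:
carry_out --commands '[{"travel":[3,6,0],"turn":0},{"travel":[6,11,0],"turn":0},{"travel":[10,17,0],"turn":0},{"travel":[14,22,0],"turn":0},{"travel":[18,27,0],"turn":0},{"travel":[23,31,0],"turn":0},{"travel":[29,35,0],"turn":0},{"travel":[35,39,0],"turn":0},{"travel":[41,43,0],"turn":0},{"travel":[47,45,0],"turn":0}]'

```text
t: 9.2
position: [510.6, 187.2, 182.0]
tool_rot: [-0.412, -3.11, 0.004]
force: [-7.8, -3.8, 1.2]
opening: -0.0
finger_force: 3.5
```

Call:
carry_out --commands '[{"travel":[7,3,0],"turn":0},{"travel":[14,4,0],"turn":0},{"travel":[21,6,0],"turn":0},{"travel":[28,6,0],"turn":0},{"travel":[36,6,0],"turn":0},{"travel":[41,6,0],"turn":0},{"travel":[46,6,0],"turn":0},{"travel":[51,6,0],"turn":0},{"travel":[57,5,0],"turn":0},{"travel":[62,4,0],"turn":0}]'

```text
t: 10.2
position: [571.7, 191.6, 181.6]
tool_rot: [-0.412, -3.107, 0.004]
force: [-11.5, -2.3, 2.3]
opening: 0.6
finger_force: 4.5
```

```bash
python3 path.py -304 4 1
python3 - <<'E'
from h import *
s=observe();print({k:np.round(s[k],2).tolist() for k in ("q","position","force","moment")})
for c in("wrist","scene","top"):
    f=grab_frame(c);Q=wcloud(f,s) if c=="wrist" else cloud(f);save(f,c+"6.png")
    for r in cut_out("red_handle",f)[:1]:
        q=Q[r["region"]];q=q[np.isfinite(q[:,0])];m=q.mean(0);print(c,r["conf"],len(q),m, np.degrees(np.arctan2(m[1]-106.5,m[0]-546.5)))
a=cv2.imread("pics/wrist6.png");b=cv2.imread("pics/scene6.png")[80:360,150:430]
cv2.imwrite("pics/b6.png",np.hstack([cv2.resize(a,(400,300)),cv2.resize(b,(300,300))]))
E
```

```text
now [571.7 191.6 181.6] force [-11.5  -2.3   2.3] handle angle if touching: -303.5
-- call, ends at -308.0
[5, -1] {'q': [0.13, 0.53, 1.32, -0.0, 1.29, -1.18], 'position': [571.65, 191.57, 181.57], 'force': [-11.47, -2.31, 2.31], 'moment': [-0.28, 1.83, -0.14]}
scene 0.61 154 [598.66428243 177.20998109 202.99853265] 53.58300145207118
```

View pics/b6.png

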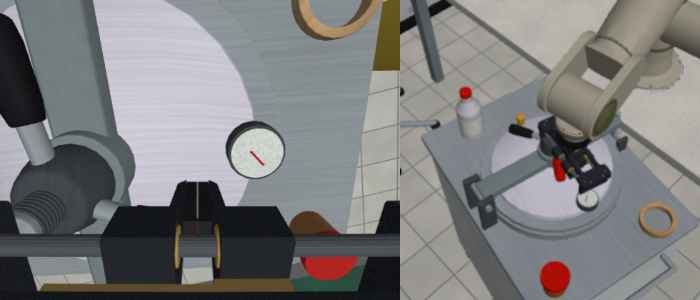

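The scene view shows the red handle ahead of the fingers near (560,170) in the composite. Everything else is standing where it was.

Call:
carry_out --commands '[{"travel":[5,-2,0],"turn":0},{"travel":[10,-3,0],"turn":0},{"travel":[15,-6,0],"turn":0},{"travel":[20,-8,0],"turn":0},{"travel":[25,-11,0],"turn":0},{"travel":[30,-14,0],"turn":0},{"travel":[34,-18,0],"turn":0},{"travel":[39,-22,0],"turn":0},{"travel":[43,-27,0],"turn":0},{"travel":[47,-32,0],"turn":0}]'

```text
t: 11.5
position: [619.0, 160.9, 181.9]
tool_rot: [-0.411, -3.108, -0.001]
force: [-8.4, 5.2, -0.7]
opening: 0.8
finger_force: 4.0
```

Call:
carry_out --commands '[{"travel":[3,-5,1],"turn":0},{"travel":[7,-10,1],"turn":0},{"travel":[9,-16,1],"turn":0},{"travel":[12,-22,1],"turn":0},{"travel":[14,-28,1],"turn":0},{"travel":[15,-35,1],"turn":0},{"travel":[16,-42,1],"turn":0},{"travel":[17,-48,1],"turn":0},{"travel":[17,-54,1],"turn":0},{"travel":[17,-60,1],"turn":0}]'

```text
t: 12.5
position: [636.8, 101.7, 183.4]
tool_rot: [-0.411, -3.111, -0.005]
force: [-4.2, 9.7, 0.3]
opening: 0.0
finger_force: 4.2
```

```bash
python3 path.py -384 4 17
python3 - <<'E'
from h import *
s=observe();print({k:np.round(s[k],2).tolist() for k in ("q","position","force","moment")})
for c in("wrist","scene","top"):
    f=grab_frame(c);Q=wcloud(f,s) if c=="wrist" else cloud(f);save(f,c+"7.png")
    for r in cut_out("red_handle",f)[:1]:
        q=Q[r["region"]];q=q[np.isfinite(q[:,0])];m=q.mean(0);print(c,r["conf"],len(q),m, np.degrees(np.arctan2(m[1]-106.5,m[0]-546.5)))
E
```

```text
now [636.8 101.7 183.4] force [-4.2  9.7  0.3] handle angle if touching: -383.0
-- call, ends at -424.0
[0, -6] [-1, -12] [-3, -18] [-5, -24] [-7, -30] [-10, -35] [-13, -41] [-17, -47] [-21, -52] [-26, -57] 
-- call, ends at -452.0
[-5, -4] [-10, -8] [-16, -12] [-22, -15] [-29, -18] [-35, -21] [-42, -22] {'q': [-0.02, 0.62, 1.17, 0.0, 1.35, -1.33], 'position': [636.81, 101.75, 183.37], 'force': [-4.19, 9.71, 0.26], 'moment': [1.45, 0.69, -0.14]}
wrist 0.83 4097 [607.54852564  83.42780992 204.58195696] -20.70318196383755
scene 0.52 915 [ 605.86128344 -138.45201723  126.48458589] -76.37764985609431
```

Call:
carry_out --commands '[{"travel":[0,-6,0],"turn":0},{"travel":[-1,-12,0],"turn":0},{"travel":[-3,-18,0],"turn":0},{"travel":[-5,-24,0],"turn":0},{"travel":[-7,-30,0],"turn":0},{"travel":[-10,-35,0],"turn":0},{"travel":[-13,-41,0],"turn":0},{"travel":[-17,-47,0],"turn":0},{"travel":[-21,-52,0],"turn":0},{"travel":[-26,-57,0],"turn":0}]'

```text
t: 13.8
position: [612.0, 44.7, 183.8]
tool_rot: [0.412, 3.114, 0.006]
force: [3.5, 10.5, 0.6]
opening: 0.3
finger_force: 4.2
```

Call:
carry_out --commands '[{"travel":[-5,-4,0],"turn":0},{"travel":[-10,-8,0],"turn":0},{"travel":[-16,-12,0],"turn":0},{"travel":[-22,-15,0],"turn":0},{"travel":[-29,-18,0],"turn":0},{"travel":[-35,-21,0],"turn":0},{"travel":[-35,-21,0],"turn":0}]'

```text
t: 14.5
position: [577.2, 22.4, 184.2]
tool_rot: [0.413, 3.112, 0.002]
force: [3.3, 2.9, 0.0]
opening: 0.3
finger_force: 1.8
```

```bash
cat > ang.py <<'E'
from h import *
s=observe();print({k:np.round(s[k],2).tolist() for k in ("position","force")})
for c in("wrist","scene","top"):
    f=grab_frame(c);Q=wcloud(f,s) if c=="wrist" else cloud(f);save(f,c+"_%.1f.png"%s["t"])
    for r in cut_out("red_handle",f)[:1]:
        q=Q[r["region"]];q=q[np.isfinite(q[:,0])];m=q.mean(0);d=np.linalg.svd((q-m)[:,:2],full_matrices=0)[2][0]
        if d[1]>0:d=-d
        print(c,round(r["conf"],2),len(q),m.round(1),"centre-based",np.degrees(np.arctan2(m[1]-106.5,m[0]-546.5)).round(1),"axis",np.degrees(np.arctan2(d[1],d[0])).round(1))
E
python3 ang.py; python3 path.py -448 1.6 10
```

```text
{'position': [577.22, 22.42, 184.23], 'force': [3.31, 2.86, 0.0]}
wrist 0.72 6664 [546.6  24.7 203.4] centre-based -89.9 axis -83.4
now [577.2  22.1 183.9] force [3.2 4.7 0.1] handle angle if touching: -447.0
-- call, ends at -464.0
[-3, -1] [-6, -1] [-8, -2] [-11, -3] [-14, -3] [-17, -3] [-20, -3] [-23, -4] [-26, -4] [-29, -4]
```

Call:
carry_out --commands '[{"travel":[-3,-1,0],"turn":0},{"travel":[-6,-1,0],"turn":0},{"travel":[-8,-2,0],"turn":0},{"travel":[-11,-3,0],"turn":0},{"travel":[-14,-3,0],"turn":0},{"travel":[-17,-3,0],"turn":0},{"travel":[-20,-3,0],"turn":0},{"travel":[-22,-4,0],"turn":0},{"travel":[-22,-4,0],"turn":0}]'

```text
t: 15.7
position: [555.6, 17.8, 184.0]
tool_rot: [0.413, 3.112, 0.0]
force: [5.7, 2.9, -0.2]
opening: 0.7
finger_force: 2.5
```

Call:
carry_out --commands '[{"travel":[5,-1,0],"turn":0},{"travel":[5,-1,50],"turn":0},{"travel":[5,-1,100],"turn":0},{"travel":[5,-1,117],"turn":0},{"travel":[5,-1,117],"turn":0},{"travel":[5,-1,117],"turn":0}]'

```text
t: 16.3
position: [559.6, 16.7, 299.2]
tool_rot: [-0.413, -3.112, 0.001]
force: [-0.7, 0.0, -0.3]
opening: 0.2
finger_force: 0.0
```

```bash
python3 ang.py
```

```text
{'position': [559.59, 16.68, 299.21], 'force': [-0.66, 0.03, -0.32]}
wrist 0.98 2162 [529.6  24.7 204.6] centre-based -101.6 axis -98.4
scene 0.53 167 [537.   26.2 202.6] centre-based -96.7 axis -97.2
```

5.8° remain, about 8.5 mm at the handle. Go back down and finish slowly.

Call:
carry_out --commands '[{"travel":[2,0,-45],"turn":0},{"travel":[2,0,-90],"turn":0},{"travel":[2,0,-110],"turn":0},{"travel":[2,0,-117],"turn":0},{"travel":[2,0,-117],"turn":0}]'

```text
t: 17.1
position: [561.9, 16.9, 183.4]
tool_rot: [-0.413, -3.113, -0.0]
force: [0.3, -0.0, 0.3]
opening: 0.8
finger_force: 0.0
```

Call:
carry_out --commands '[{"travel":[-4,1,0],"turn":0},{"travel":[-7,1,0],"turn":0},{"travel":[-9,2,0],"turn":0},{"travel":[-11,2,0],"turn":0},{"travel":[-13,3,0],"turn":0},{"travel":[-15,3,0],"turn":0},{"travel":[-15,3,0],"turn":0}]'

```text
t: 17.8
position: [548.3, 18.6, 185.3]
tool_rot: [0.413, 3.108, -0.003]
force: [6.8, -5.4, 0.5]
opening: 0.5
finger_force: 3.5
```

Call:
carry_out --commands '[{"travel":[6,-1,0],"turn":0},{"travel":[13,-3,40],"turn":0},{"travel":[13,-3,80],"turn":0},{"travel":[13,-3,117],"turn":0},{"travel":[13,-3,117],"turn":0},{"travel":[13,-3,117],"turn":0}]'

```text
t: 18.4
position: [560.0, 17.1, 301.1]
tool_rot: [0.413, 3.113, 0.0]
force: [0.1, 0.1, -0.4]
opening: 0.3
finger_force: 0.0
```

```bash
python3 ang.py
```

```text
{'position': [559.97, 17.08, 301.14], 'force': [0.06, 0.08, -0.42]}
wrist 0.55 2178 [523.9  25.5 204.6] centre-based -105.6 axis -103.0
scene 0.45 133 [531.6  29.8 203.6] centre-based -101.0 axis -101.3
```

1.5° short; one more nudge of about 2 mm.

Call:
carry_out --commands '[{"travel":[0,0,-45],"turn":0},{"travel":[0,0,-90],"turn":0},{"travel":[0,0,-110],"turn":0},{"travel":[0,0,-117],"turn":0},{"travel":[-6,1,-117],"turn":0},{"travel":[-11,3,-117],"turn":0},{"travel":[-13,3,-117],"turn":0},{"travel":[-14,3,-117],"turn":0},{"travel":[-15,3,-117],"turn":0},{"travel":[-15,3,-117],"turn":0}]'

```text
t: 19.7
position: [546.4, 20.0, 185.7]
tool_rot: [0.412, 3.108, 0.001]
force: [7.5, 0.4, -0.5]
opening: 0.4
finger_force: 3.2
```

Call:
carry_out --commands '[{"travel":[7,-2,0],"turn":0},{"travel":[15,-3,40],"turn":0},{"travel":[15,-3,80],"turn":0},{"travel":[15,-3,117],"turn":0},{"travel":[15,-3,117],"turn":0},{"travel":[15,-3,117],"turn":0}]'

```text
t: 20.3
position: [560.0, 16.9, 301.3]
tool_rot: [0.413, 3.113, -0.0]
force: [0.8, -0.2, 0.3]
opening: 0.4
finger_force: 0.0
```

```bash
python3 ang.py
```

```text
{'position': [560.02, 16.86, 301.33], 'force': [0.78, -0.2, 0.29]}
wrist 0.69 2173 [522.   26.3 204.7] centre-based -107.0 axis -104.2
scene 0.57 144 [529.4  30.5 203.1] centre-based -102.7 axis -103.5
```

Call:
carry_out --commands '[{"travel":[0,0,40],"turn":0},{"travel":[-20,0,80],"turn":0},{"travel":[-20,0,80],"turn":0},{"travel":[-20,0,80],"turn":0}]'

```text
t: 21.0
position: [539.9, 16.9, 380.7]
tool_rot: [0.413, 3.114, -0.0]
force: [-0.3, 0.6, -0.6]
opening: 0.5
finger_force: 0.0
```

Run:
```python
from h import *
f=grab_frame("scene");P=cloud(f)
for l in("rinse_bottle","specimen_cup","tape_roll"):
    for r in cut_out(l,f)[:1]:
        q=P[r["region"]];q=q[np.isfinite(q[:,0])];print(l,np.round(np.median(q,0)))
print(hand_in())
```

```text
rinse_bottle [ 608. -135.  133.]
specimen_cup [750. 319. 108.]
tape_roll [454. 378.  57.]
the job is handed in; nothing more can be done
None
```

I pushed the red handle clockwise through one full turn without gripping it; it stopped about 0.2° from its start angle by the wrist camera. The bottle, cup and tape show no movement beyond camera error, the hand is clear, and the job was handed in at about 21 s.

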